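# Set the clamp nut of a microscope camera adapter

### The arm

A 6-joint arm with a two-finger parallel gripper is mounted at the origin on the work surface. World frame = base frame: x ahead of the robot, y to its left, z up, the work surface at z = 0. Lengths are in m, angles in degrees, forces in N, time in s.
With the tool pointing down it reaches from about 0.4 to 0.825 m from the base axis. Payload 7 kg.
Tool frame: the origin (TCP) lies midway between the tips of the shut fingers; the grasp point (between the pads) lies r.grip_depth behind it (r.grip_depth is the distance from the TCP to the grasp point, in m); z points along the fingers, y is the line along which they close (so a half turn about z gives the same grasp; the last joint's range is limited). The gripper opens to 88 mm and grips with 3 to 60 N. Pads are 19 mm wide; open, the fingers measure 130 mm over their backs; the gripper's body (78 mm by 193 mm) begins 47 mm behind the grasp point.
Start: joints at [-55.571, 20.546, 0.682, 0, -70.136, -16.507], TCP at [0.208, -0.642, 0.227] pointing down, gripper open.
Joint ranges: [-176.03, 176.03], [-82.01, 121.73], [-58.28, 71.71], [-173.87, 95.51], [-174.79, -0.11], [-173.66, 173.66]. Speed limits (degrees/s): [136.94, 136.94, 172.46, 180, 180, 180].

### API

Orientations are given as [roll, pitch, yaw] about the fixed x, y, z axes, in that order (R = Rz(yaw) Ry(pitch) Rx(roll)).
In Python, from plant import r gives the robot as it stands.
- The arm moves only by the shell command python3 -m pendant [OPENING] [FORCE], which reads ROWS from standard input. ROWS is one flat JSON list of numbers that holds 1 to 12 rows one after another, with no inner brackets; each row has 6 numbers: dx, dy, dz in cm, then a rotation vector rx, ry, rz in units of 5 degrees; each row is the pose to reach, as a shift and turn from the pose commanded when the command began, along the tool's axes at that moment; what a row does not reach only later rows make up. A row lasts 1/12 s, in which the tool goes at most 0.0417 m and 7.16 degrees, less where a joint would pass 70% of its speed; a pose out of reach is approached as far as the arm can. OPENING is the finger opening in m, set as the command begins (- or left out keeps the last). The fingers move at their own pace and stop on an object; FORCE is the grip in N (left out, the last holds). Time passes only in rows, so rows that do not move let the fingers close. It prints the time, the measured TCP pose, the force, the opening and the grip force at its end. Input that does not fit is refused with a message, and nothing moves.
- r.get_state(): the state, without advancing time (a new reading comes with each control period).
- r.capture(name): name is "scene" or "top" or "wrist"; returns a dict with "frame" (480x640x3 uint8, red, green, blue), "z_map" (480x640 float32, m along the optical axis (not along the pixel's ray), 0 where there is no reading), "fx", "fy", "cx", "cy" (pixels), "cam_to_world" (4x4, takes a point from camera to world coordinates). Camera axes: x right, y down, z forward; pixel columns grow to the right and rows downward; lengths in m; the calibration is good to about 2 mm. A picture is of the moment at which its call begins.
- r.close_job(): hands the job in; it is judged then, once.
The state is a dict: "time_s": time; "joints": joint angles; "qd": joint speeds; "joint_torque": joint torques, N m; "tcp_pos": TCP position; "eef_rot": TCP orientation; "contact_force": force on the tool from outside, world axes, zero at the start; "moment": the same for the moment, N m; "gripper_width": finger opening in m; "gripper_force": force on a finger pad.
Only numpy, scipy, OpenCV 4.12 (cv2) and the standard library are available. Lean on these libraries where they do the work, as an engineer would, in place of code of your own. Each camera call takes 0.05 s, during which the arm holds its last target. There are 200 camera calls.

### The job

Lift the blue dust cover off the camera adapter and set it down upright, wholly on the red mat. Then screw the knurled nut clockwise (seen from above) until it bottoms out, and back it off a quarter turn so that the camera can be slipped in. Finish while still gripping the nut at that quarter turn, do not let go of it, and leave everything else on the desk where it stands.

Things in the scene. Friction and masses are not known exactly. Their poses are not given: they have to be found in the camera images.
- adapter: White pedestal fixed to the desk: foot 100 mm wide, stem 44 mm, flange 68 mm wide with its flat top 60 mm above the desk; on that a black shoulder 38 mm wide, 15 mm high, just above which the nut bottoms. Origin: centre of its underside, on the nut's vertical axis; z up. A short red line on the flange points along +x; the nut's red mark lines up with it when bottomed out.
- nut: Knurled aluminium clamp nut, 44 mm in diameter, 26 mm high, hidden under the dust cover at first. Origin: centre of its underside, 75.5 mm above the desk when bottomed out, rising 6 mm per turn unscrewed. Its +x points to the red mark on its rim. It turns about its vertical axis (clockwise from above tightens) against about 0.1 N m friction, stays where it is left and cannot come off.
- nut_thread (a joint): Angle of the nut on its thread (rad): 0 is bottomed out against a hard stop, growing anticlockwise (unscrewing); at the start it is unscrewed by 1.9 to 3.0 rad; a quarter turn backed off is 1.57.
- nut_home (a point): Point on the nut's axis, 88.5 mm above the desk: middle of the nut's height when bottomed out. Fixed to the adapter.
- cover: Loose blue dust cover: inverted cup 60 mm in diameter, 55 mm high, 3 mm wall, with a round knob 20 mm in diameter and 30 mm high on its top (85 mm in all), about 90 g. Origin: centre of its open lower rim; z up through the knob. At first it stands on the adapter's flange around the nut, and must rise straight up 50 mm to clear it.
- mat: Red square mat, 140 x 140 mm, 4 mm thick, fixed on the desk to the left or right of the adapter, slightly turned. Origin: centre of its underside.
- notebook: Spiral notebook with a green pen on it, 105 x 148 mm, 16 mm high with the pen, fixed to the desk on the other side of the adapter from the mat. Origin: centre of its underside.
- objective: Bystander: loose steel microscope objective standing on the desk, 26 mm wide, 44 mm high. Origin: centre of its underside.
- eyepiece: Bystander: loose black eyepiece standing on the desk, 32 mm wide, 45 mm high. Origin: centre of its underside.
- slidebox: Bystander: loose blue box of white slides, 85 x 110 mm, 56 mm high. Origin: centre of its underside.
- amber: Bystander: loose amber bottle with black cap, 44 mm wide, 85 mm high. Origin: centre of its underside.
- washbottle: Bystander: loose white plastic bottle with orange cap, 64 mm wide, 150 mm high. Origin: centre of its underside.
- mouse: Bystander: loose white computer mouse, 100 x 58 mm, 24 mm high. Origin: centre of its underside.
Mind the look-alikes: they are no part of the job. What is shaped like the adapter but pink or purple is not meant.

How it is judged:
By the outcome, as a careful person would: the job done as asked, in the order asked, and still so for the second after the job is handed in, while the arm keeps its last pose, push and grip.
It also fails if it takes over 66 s, if anything falls off the work surface, if the arm or the gripper's body presses on something with over 40 N, if the wrist force passes 120 N, or if a joint passes its speed limit or range.

## Working session

There is one attempt and no reset: what is moved stays moved. The work goes in short steps, Python scripts to look and compute and a shell command to move; the robot and the scene stay as the last step left them, time stands still between calls to the robot, and variables do not carry over. Pictures are saved under pics/ and viewed, at most 10 in all, crops included, and the job is handed in when it is done.

```bash
mkdir -p pics; ls
cat > h.py <<'E'
import numpy as np, cv2
from plant import r
def cap(n,f=None):
    c=r.capture(n)
    if f: cv2.imwrite('pics/'+f,c['frame'][:,:,::-1])
    return c
def cloud(c):
    z=c['z_map']; v,u=np.mgrid[:480,:640]
    P=np.stack([(u-c['cx'])*z/c['fx'],(v-c['cy'])*z/c['fy'],z],-1)
    T=np.array(c['cam_to_world']); W=P@T[:3,:3].T+T[:3,3]; W[z==0]=np.nan; return W
E
python3 - <<'E'
from h import *
for n in('scene','top'):
    c=cap(n,n+'.png'); np.savez(n+'.npz',W=cloud(c),f=c['frame'])
    print(np.round(c['cam_to_world'],3))
s=r.get_state(); print(s,r.grip_depth)
E
```

```text
pics
[[ 0.525  0.545 -0.654  1.24 ]
 [ 0.851 -0.345  0.396 -0.426]
 [-0.01  -0.764 -0.645  0.763]
 [ 0.     0.     0.     1.   ]]
[[ 0.008 -0.999  0.05   0.491]
 [-1.    -0.008  0.009 -0.021]
 [-0.009 -0.05  -0.999  1.294]
 [ 0.     0.     0.     1.   ]]
{'time_s': 0.1, 'joints': array([-5.55680654e+01,  2.05879344e+01,  6.39786996e-01, -1.67968496e-02,
       -7.01340722e+01, -1.65059577e+01]), 'qd': array([-0.03534812, -0.14709557,  0.14484725,  0.11873299,  0.1263773 ,
       -0.01556991]), 'joint_torque': array([-1.26694780e-03, -5.84163272e+01,  2.93748844e+01,  7.01543167e+00,
        1.02060908e-02, -8.78662672e-05]), 'tcp_pos': array([ 0.20759213, -0.64184689,  0.22571831]), 'eef_rot': array([ 1.79916682e+02, -8.22163434e-03, -1.62079736e+02]), 'contact_force': array([-0.20350132, -0.24668304, -0.07172198]), 'moment': array([-0.01403097, -0.01750913, -0.02258576]), 'gripper_force': 0.0, 'gripper_width': 0.08756153859048518} 0.0188
```

View pics/scene.png

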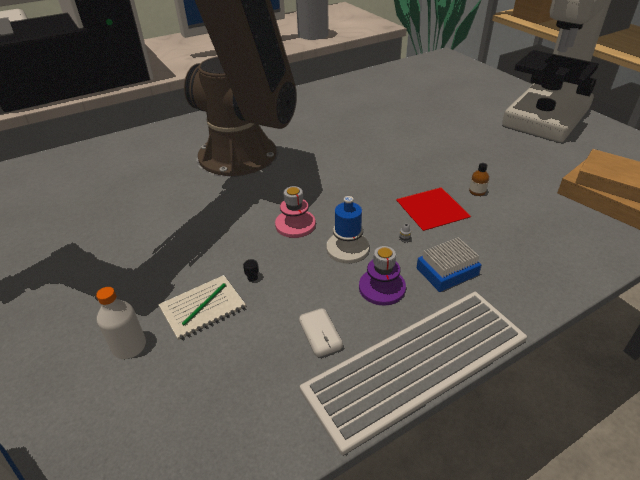

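View pics/top.png

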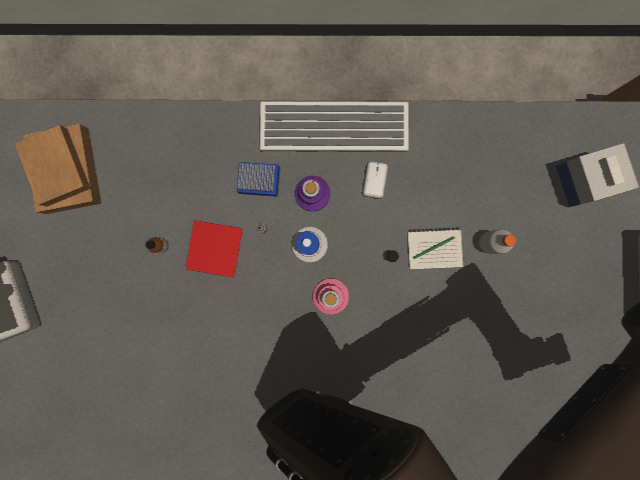

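Scene picture: the white adapter with the blue cover is at (348,225). The look-alikes are pink at (295,208) and purple at (384,270), both bare. Other blue things are the slide box at (449,262) and other red things are just the mat at (432,208). In the top view, the target is at (308,243), purple at (312,190), pink at (331,297), the mat at (214,248) and the objective at (262,228). I choose the white, covered one and check it with a crop.

Run:
```python
from h import *
for n in('top','scene'):
    d=np.load(n+'.npz'); W=d['W'];f=d['f'].astype(int);R,G,B=f[...,0],f[...,1],f[...,2]
    X,Y,Z=W[...,0],W[...,1],W[...,2]
    mat=(R>120)&(G<50)&(B<50)&(Z<.03)&(Z>-.01)
    m=cv2.connectedComponentsWithStats(mat.astype(np.uint8))
    k=1+np.argmax(m[2][1:,4]);P=W[m[1]==k]
    rect=cv2.minAreaRect((P[:,:2]*1000).astype(np.float32));print(n,'mat',rect,np.median(P[:,2]))
    c=(308,243) if n=='top' else (348,215)
    v,u=np.mgrid[:480,:640]; near=(abs(u-c[0])<30)&(abs(v-c[1])<40)
    for nm,lo,hi in(('knob',.135,.16),('ctop',.11,.12),('coverall',.07,.16),('flange',.055,.065)):
        q=near&(Z>lo)&(Z<hi)
        if nm!='flange': q&=(B>R+30)|(nm=='knob')
        if nm=='flange': q&=(R>120)
        if q.sum()>4:
            P=W[q];(x,y),rad=cv2.minEnclosingCircle((P[:,:2]*1000).astype(np.float32));print(n,nm,q.sum(),x,y,rad,np.median(P[:,2]),P[:,2].max())
    if n=='top':
        for nm,(a,b) in dict(purple=(312,190),pink=(331,297),obj=(262,228),eye=(391,256),mouse=(375,180),box=(258,178)).items():
            print(nm,np.round(W[b,a],3))
a=cv2.imread('pics/scene.png')[180:310,270:430];b=cv2.imread('pics/top.png')[165:325,260:380]
a=cv2.resize(a,(492,400),interpolation=3);b=cv2.resize(b,(300,400),interpolation=3);cv2.imwrite('pics/crop.png',np.hstack([a,b]))
```

```text
top mat ((521.4080200195312, 315.41998291015625), (138.52989196777344, 139.08856201171875), 81.02215576171875) 0.004031441784531964
top knob 55 535.0980834960938 46.51008224487305 10.190170288085938 0.14492288339403014 0.14953875104256342
top ctop 343 534.9718627929688 46.35954666137695 29.617605209350586 0.11506381412298694 0.11985273754337689
top coverall 363 534.9718627929688 46.35954666137695 29.617605209350586 0.11503942383539867 0.1460562193189192
top flange 55 535.2713623046875 46.186126708984375 33.96744918823242 0.059792768958800036 0.06466974846361206
purple [0.673 0.035 0.104]
pink [ 0.396 -0.017  0.104]
obj [0.577 0.174 0.042]
eye [ 0.504 -0.178  0.05 ]
mouse [ 0.715 -0.136  0.026]
box [0.716 0.187 0.038]
scene mat ((520.7630615234375, 316.72979736328125), (140.2815704345703, 143.39047241210938), 81.23406982421875) 0.004631133464213288
scene knob 76 534.5087280273438 47.69921112060547 11.171382904052734 0.14458516362234375 0.14741657465258928
scene ctop 322 534.7025146484375 45.85039520263672 31.9501953125 0.11533137998248422 0.11996323110614115
scene coverall 761 534.7571411132812 45.88190841674805 32.0008659362793 0.1108702911764412 0.14701843949297722
scene flange 48 538.6300048828125 37.18527603149414 30.96967124938965 0.06048610039830532 0.06329404368056601
```

View pics/crop.png

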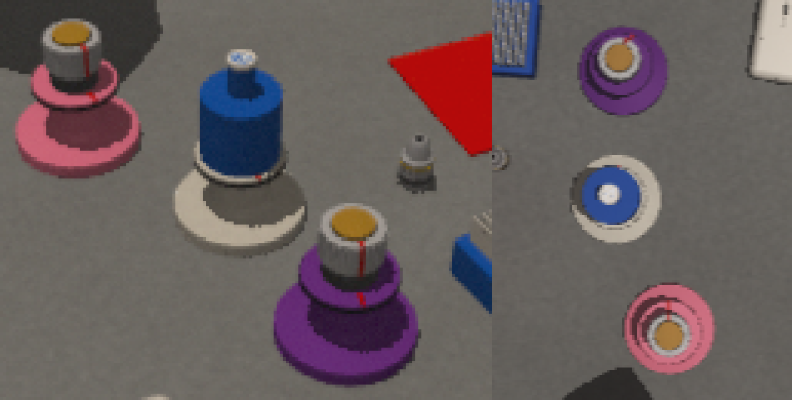

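The crop confirms the target: a white foot and flange with the blue cover, whose knob is at (240,60) in the left half. The pink and purple ones are bare look-alikes. The sizes match: knob radius 10 mm, cover top at z = 0.115, flange at z = 0.060, mat 140 mm. The axis is at about (0.535, 0.046) and the mat centre at about (0.521, 0.316).

```bash
cat >> h.py <<'E'
def to(p):
    from scipy.spatial.transform import Rotation as Ro
    s=r.get_state(); M=Ro.from_euler('xyz',s['eef_rot'],degrees=True).as_matrix()
    print('shift',np.round(M.T@(np.array(p)-s['tcp_pos']),4),'yaw',s['eef_rot'].round(2),'j',s['joints'].round(1),'t',s['time_s'])
E
python3 -c "
from h import *
to([.535,.0463,.2])"
```

```text
shift [-0.5233  0.554   0.0264] yaw [ 1.7992e+02 -1.0000e-02 -1.6208e+02] j [-55.6  20.6   0.6  -0.  -70.1 -16.5] t 0.1
```

The manual's scale: shifts go in cm and turns go in units of 5 degrees. Converting my numbers, 0.296 m is 29.6, -0.28 m is -28, -12 degrees is -2.4.

```bash
echo '[-2.6, 2.8, 0, 0, 0, -0.8, -5.2, 5.5, 0, 0, 0, -1.6, -7.8, 8.3, 0, 0, 0, -2.4, -10.4, 11, 0, 0, 0, -3.2, -13, 13.8, 0, 0, 0, -4, -15.6, 16.6, 0, 0, 0, -4.8, -18.2, 19.3, 0, 0, 0, -5.6, -20.8, 22, 0, 0, 0, -6.4, -23.4, 24.8, 0, 0, 0, -7.2, -26, 27.6, 0, 0, 0, -8, -28, 29.6, 0, 0, 0, -8.8, -28, 29.6, 0, 0, 0, -8.8]' | python3 -m pendant 0.06 10; python3 -c "
from h import *
to([.535,.0463,.2])"
```

```text
time_s: 1.1
tcp_pos: [0.3846, -0.271, 0.2267]
eef_rot: [-180.0, 0.1, -117.6]
contact_force: [-0.2, 0.2, 0.0]
gripper_width: 0.06
gripper_force: 0.0
shift [-0.3509  0.0139  0.0271] yaw [-1.7995e+02  5.0000e-02 -1.1762e+02] j [-11.2   0.9 -24.1  -0.  -65.  -16.5] t 1.1
```

To row units: -0.351 m is -35.1, -0.315 m is -31.5, -27 degrees is -5.4.

```bash
echo '[-3.5, 0.1, 0.3, 0, 0, -0.6, -7, 0.3, 0.6, 0, 0, -1.2, -10.5, 0.4, 0.9, 0, 0, -1.8, -14, 0.6, 1.2, 0, 0, -2.4, -17.5, 0.7, 1.5, 0, 0, -3, -21, 0.8, 1.8, 0, 0, -3.6, -24.5, 1, 2, 0, 0, -4.2, -28, 1.1, 2.2, 0, 0, -4.8, -31.5, 1.2, 2.5, 0, 0, -5.4, -35.1, 1.39, 2.71, 0, 0, -5.48, -35.1, 1.39, 2.71, 0, 0, -5.48, -35.1, 1.39, 2.71, 0, 0, -5.48]' | python3 -m pendant; python3 -c "
from h import *
c=cap('wrist','w1.png');W=cloud(c);Z=W[...,2]
for lo,hi in((.135,.16),(.11,.12),(.055,.065)):
    q=(Z>lo)&(Z<hi)&(abs(W[...,0]-.535)<.05)&(abs(W[...,1]-.046)<.05);P=W[q]
    if q.sum()>10: print(q.sum(),cv2.minEnclosingCircle((P[:,:2]*1000).astype(np.float32)),np.median(P[:,2]))
to([.535,.0463,.1185])"
```

```text
time_s: 2.1
tcp_pos: [0.5362, 0.043, 0.1985]
eef_rot: [179.9, -0.0, -90.6]
contact_force: [0.3, -0.4, -0.1]
gripper_width: 0.0599
gripper_force: 0.0
1333 ((534.2703857421875, 46.54060363769531), 10.914179801940918) 0.145111954602937
6177 ((534.427001953125, 46.27849578857422), 30.09815216064453) 0.11520584618119123
1089 ((534.4274291992188, 45.81389236450195), 34.276859283447266) 0.060075651852001366
shift [-0.0043  0.0006  0.0802] yaw [ 1.7991e+02 -4.0000e-02 -9.0640e+01] j [ 25.4   8.9 -19.   -0.  -62.3 -26. ] t 2.15
```

View pics/w1.png

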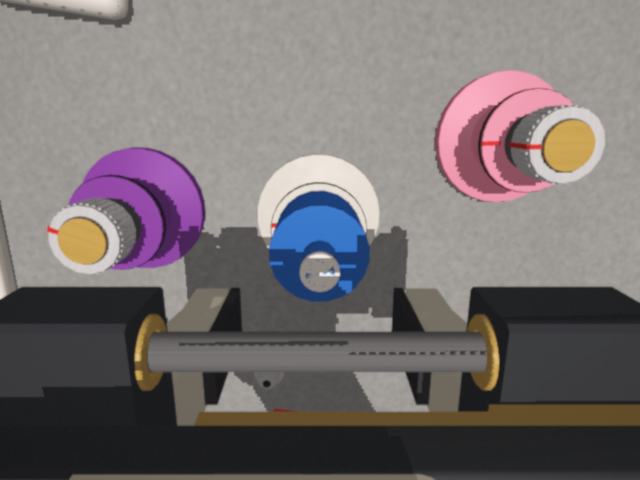

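The wrist view shows the blue cover's knob at (320,270) between the open fingers, with purple at left (82,240) and pink at right (565,145), both clear. The refined axis is (0.5345, 0.0463).

To row units: -0.0035 m is -0.35, 0.08 m is 8.

```bash
echo '[-0.35, 0.15, 1.5, 0, 0, 0, -0.35, 0.15, 3, 0, 0, 0, -0.35, 0.15, 4.5, 0, 0, 0, -0.35, 0.15, 6, 0, 0, 0, -0.35, 0.15, 7, 0, 0, 0, -0.35, 0.15, 7.7, 0, 0, 0, -0.35, 0.15, 8, 0, 0, 0, -0.35, 0.15, 8, 0, 0, 0, -0.35, 0.15, 8, 0, 0, 0]' | python3 -m pendant && echo '[0, 0, 0, 0, 0, 0, 0, 0, 0, 0, 0, 0, 0, 0, 0, 0, 0, 0, 0, 0, 0, 0, 0, 0, 0, 0, 0, 0, 0, 0, 0, 0, 0, 0, 0, 0, 0, 0, 0, 0, 0, 0, 0, 0, 0, 0, 0, 0]' | python3 -m pendant 0.005 15
```

```text
time_s: 2.9
tcp_pos: [0.5348, 0.0451, 0.12]
eef_rot: [-180.0, 0.0, -90.7]
contact_force: [0.9, -0.0, 0.6]
gripper_width: 0.0601
gripper_force: 0.0
time_s: 3.57
tcp_pos: [0.5345, 0.0453, 0.1195]
eef_rot: [-180.0, 0.0, -90.7]
contact_force: [1.0, -0.2, 0.5]
gripper_width: 0.0194
gripper_force: 15.0
```

To row units: -0.07 m is -7, -0.069 m is -6.9.

```bash
echo '[0, 0, -0.4, 0, 0, 0, 0, 0, -1, 0, 0, 0, 0, 0, -1.8, 0, 0, 0, 0, 0, -2.6, 0, 0, 0, 0, 0, -3.4, 0, 0, 0, 0, 0, -4.2, 0, 0, 0, 0, 0, -5, 0, 0, 0, 0, 0, -5.8, 0, 0, 0, 0, 0, -6.5, 0, 0, 0, 0, 0, -6.9, 0, 0, 0, 0, 0, -7, 0, 0, 0, 0, 0, -7, 0, 0, 0]' | python3 -m pendant; python3 -c "
from h import *
c=cap('scene','s2.png');cv2.imwrite('pics/s2c.png',cv2.resize(c['frame'][120:320,250:500,::-1],(750,600)))
to([.521,.3160,.19])"
```

```text
time_s: 4.57
tcp_pos: [0.5345, 0.0454, 0.1897]
eef_rot: [-180.0, 0.0, -90.7]
contact_force: [-0.7, -0.8, -1.6]
gripper_width: 0.0198
gripper_force: 15.0
shift [-0.2705  0.0166 -0.0007] yaw [179.98   0.   -90.69] j [ 25.8   9.2 -19.9  -0.  -60.9 -26.5] t 4.6167
```

View pics/s2c.png

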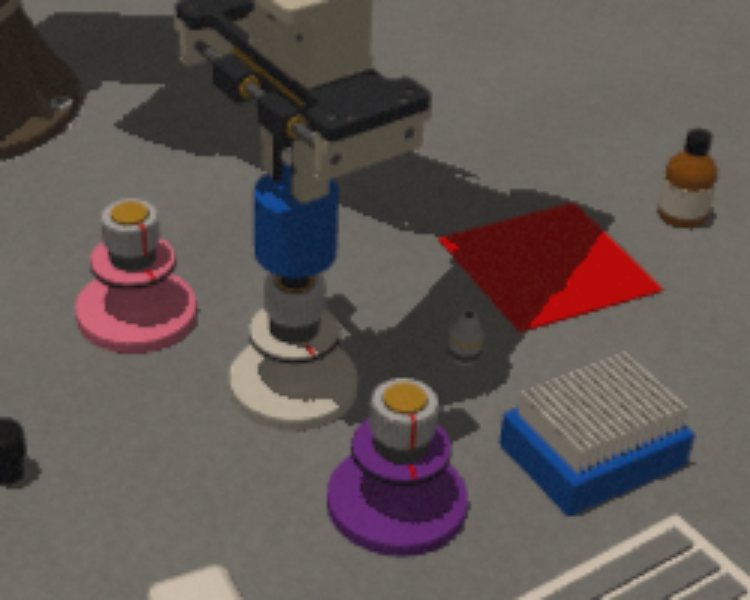

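The crop shows the cover held upright at (295,225), clear of the nut at (293,300). The mat is at (550,265). Now I carry it to the mat.

To row units: -0.24 m is -24, -0.22 m is -22.

```bash
echo '[0, 0, -0.6, 0, 0, 0, -0.8, 0.05, -1, 0, 0, 0, -2.4, 0.15, -1, 0, 0, 0, -4.6, 0.3, -1, 0, 0, 0, -7, 0.4, -1, 0, 0, 0, -9.5, 0.6, -1, 0, 0, 0, -12, 0.75, -1, 0, 0, 0, -14.5, 0.9, -1, 0, 0, 0, -17, 1.05, -1, 0, 0, 0, -19.5, 1.2, -1, 0, 0, 0, -22, 1.35, -1, 0, 0, 0, -24, 1.5, -1, 0, 0, 0]' | python3 -m pendant; echo '[-1.5, 0.08, 0.4, 0, 0, 0, -2.5, 0.14, 1.2, 0, 0, 0, -3, 0.16, 2.2, 0, 0, 0, -3.05, 0.16, 3.4, 0, 0, 0, -3.05, 0.16, 4.6, 0, 0, 0, -3.05, 0.16, 5.8, 0, 0, 0, -3.05, 0.16, 7, 0, 0, 0, -3.05, 0.16, 8, 0, 0, 0, -3.05, 0.16, 9, 0, 0, 0, -3.05, 0.16, 10, 0, 0, 0, -3.05, 0.16, 11, 0, 0, 0, -3.05, 0.16, 11.5, 0, 0, 0]' | python3 -m pendant; python3 -c "
from h import *
to([.521,.3160,.064])"
```

```text
time_s: 5.62
tcp_pos: [0.522, 0.2878, 0.1997]
eef_rot: [-180.0, 0.0, -90.6]
contact_force: [0.2, 0.4, -0.7]
gripper_width: 0.0195
gripper_force: 15.0
time_s: 6.62
tcp_pos: [0.5206, 0.3154, 0.0828]
eef_rot: [179.9, -0.1, -90.7]
contact_force: [0.4, -1.0, -1.3]
gripper_width: 0.0198
gripper_force: 15.0
shift [-0.0006 -0.0004  0.0188] yaw [ 1.7993e+02 -6.0000e-02 -9.0700e+01] j [ 49.6  21.7 -18.1  -0.  -50.3 -50.3] t 6.6167
```

```bash
echo '[0, 0, 0.4, 0, 0, 0, 0, 0, 0.8, 0, 0, 0, 0, 0, 1.1, 0, 0, 0, 0, 0, 1.4, 0, 0, 0, 0, 0, 1.55, 0, 0, 0, 0, 0, 1.7, 0, 0, 0, 0, 0, 1.8, 0, 0, 0, 0, 0, 1.87, 0, 0, 0, 0, 0, 1.92, 0, 0, 0, 0, 0, 1.92, 0, 0, 0]' | python3 -m pendant
```

```text
time_s: 7.45
tcp_pos: [0.5211, 0.316, 0.0653]
eef_rot: [-180.0, 0.0, -90.7]
contact_force: [-0.7, -0.8, -0.8]
gripper_width: 0.0195
gripper_force: 15.0
```

```bash
echo '[0, 0, 0.05, 0, 0, 0, 0, 0, 0.1, 0, 0, 0, 0, 0, 0.15, 0, 0, 0, 0, 0, 0.15, 0, 0, 0, 0, 0, 0.15, 0, 0, 0]' | python3 -m pendant; echo '[0, 0, 0.04, 0, 0, 0, 0, 0, 0.08, 0, 0, 0, 0, 0, 0.08, 0, 0, 0]' | python3 -m pendant
```

```text
time_s: 7.87
tcp_pos: [0.5211, 0.316, 0.0638]
eef_rot: [180.0, -0.0, -90.7]
contact_force: [-0.5, 0.5, -1.8]
gripper_width: 0.0195
gripper_force: 15.0
time_s: 8.12
tcp_pos: [0.5212, 0.316, 0.0635]
eef_rot: [-180.0, 0.0, -90.7]
contact_force: [-1.2, -0.5, 4.5]
gripper_width: 0.0197
gripper_force: 15.0
```

Contact (the force turned to +4.5 N). Release slowly and go up.

To row units: -0.135 m is -13.5, -0.125 m is -12.5.

```bash
echo '[0, 0, 0, 0, 0, 0, 0, 0, 0, 0, 0, 0, 0, 0, 0, 0, 0, 0, 0, 0, 0, 0, 0, 0, 0, 0, 0, 0, 0, 0]' | python3 -m pendant 0.05; echo '[0, 0, -0.6, 0, 0, 0, 0, 0, -1.6, 0, 0, 0, 0, 0, -3, 0, 0, 0, 0, 0, -5, 0, 0, 0, 0, 0, -7.5, 0, 0, 0, 0, 0, -10, 0, 0, 0, 0, 0, -12.5, 0, 0, 0, 0, 0, -13.5, 0, 0, 0, 0, 0, -13.5, 0, 0, 0]' | python3 -m pendant 0.08; python3 -c "
from h import *
c=cap('top');W=cloud(c);Z=W[...,2];f=c['frame'].astype(int)
q=(Z>.05)&(Z<.07)&(abs(W[...,0]-.521)<.06)&(abs(W[...,1]-.316)<.06)&(f[...,2]>f[...,0]+30);print(q.sum(),cv2.minEnclosingCircle((W[q][:,:2]*1000).astype(np.float32)) if q.any() else 0, np.median(Z[q]),np.ptp(Z[q]))
c=cap('scene','s3.png');W=cloud(c);Z=W[...,2];f=c['frame'].astype(int)
q=(Z>.055)&(Z<.063)&(abs(W[...,0]-.521)<.06)&(abs(W[...,1]-.316)<.06)&(f[...,2]>f[...,0]+30);print(q.sum(),cv2.minEnclosingCircle((W[q][:,:2]*1000).astype(np.float32)) if q.any() else 0, np.median(Z[q]))
cv2.imwrite('pics/s3c.png',cv2.resize(c['frame'][120:320,250:500,::-1],(750,600)))
to([.5345,.0463,.2])"
```

```text
time_s: 8.53
tcp_pos: [0.5211, 0.316, 0.0628]
eef_rot: [180.0, -0.0, -90.7]
contact_force: [0.4, -0.3, 0.1]
gripper_width: 0.0466
gripper_force: 0.0
time_s: 9.28
tcp_pos: [0.5224, 0.3171, 0.2023]
eef_rot: [-179.7, 0.2, -90.7]
contact_force: [0.1, 0.2, -0.3]
gripper_width: 0.0799
gripper_force: 0.0
284 ((521.7809448242188, 315.3259582519531), 29.245603561401367) 0.058907542936095236 0.01807881687903201
224 ((520.5056762695312, 316.3232727050781), 31.105426788330078) 0.05939303844131044
shift [ 0.2695 -0.0168 -0.0018] yaw [-1.7997e+02  6.0000e-02 -9.0690e+01] j [ 49.6  15.5 -10.3  -0.  -64.1 -50.3] t 9.3833
```

View pics/s3c.png

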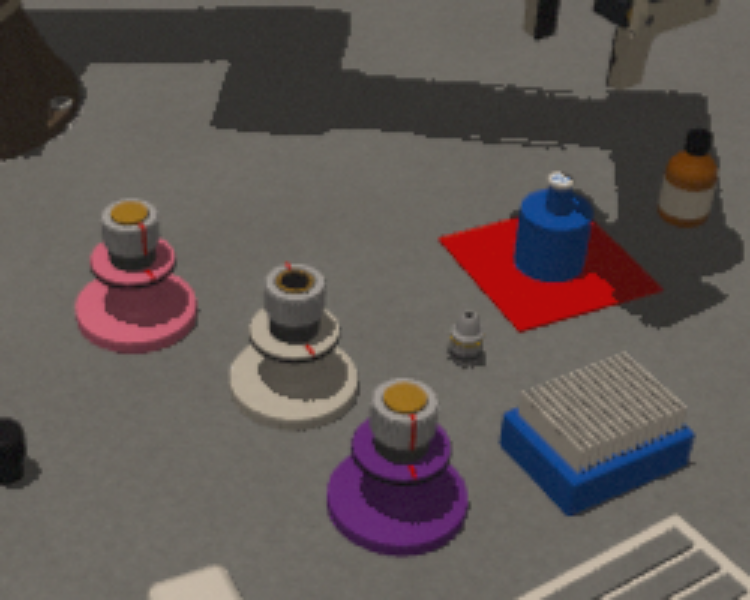

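The crop shows the cover upright at (553,235), wholly on the mat, and the nut bare at (295,295). Its red mark is at the back (288,266) and the adapter's red line at (311,350). I go back over the nut, turning the wrist so that there is room for a clockwise turn.

To row units: 0.2695 m is 26.95, 0.247 m is 24.7, -84 degrees is -16.8.

```bash
echo '[2.2, -0.14, 0, 0, 0, -1.4, 4.5, -0.28, 0, 0, 0, -2.8, 6.7, -0.42, 0, 0, 0, -4.2, 9, -0.56, 0, 0, 0, -5.6, 11.2, -0.7, 0, 0, 0, -7, 13.5, -0.84, 0, 0, 0, -8.4, 15.7, -0.98, 0, 0, 0, -9.8, 18, -1.12, 0, 0, 0, -11.2, 20.2, -1.26, 0, 0, 0, -12.6, 22.5, -1.4, 0, 0, 0, -14, 24.7, -1.54, 0, 0, 0, -15.4, 26.95, -1.68, 0, 0, 0, -16.8]' | python3 -m pendant; echo '[0, 0, 0, 0, 0, -1.4, 0, 0, 0, 0, 0, -2.8, 0, 0, 0, 0, 0, -4.2, 0, 0, 0, 0, 0, -5.6, 0, 0, 0, 0, 0, -7, 0, 0, 0, 0, 0, -8, 0, 0, 0, 0, 0, -8.4, 0, 0, 0, 0, 0, -8.4, 0, 0, 0, 0, 0, -8.4]' | python3 -m pendant
cat > ang.py <<'E'
from h import *
import sys
def ang(n):
    c=cap(n);W=cloud(c);X,Y,Z=[W[...,i] for i in range(3)];f=c['frame'].astype(int)
    red=(f[...,0]>100)&(f[...,0]>2*f[...,1])&(f[...,0]>2*f[...,2])
    rr=np.hypot(X-.5345,Y-.0463)
    for nm,q in(('nut',red&(Z>.09)&(Z<.12)&(rr<.03)),('flange',red&(Z>.05)&(Z<.066)&(rr<.04))):
        if q.any():
            P=W[q];m=P.mean(0);print(n,nm,q.sum(),m.round(4),'ang',np.degrees(np.arctan2(m[1]-.0463,m[0]-.5345)).round(1))
    q=(Z>.098)&(Z<.112)&(rr<.03)
    if q.sum()>20:print(n,'nuttop',cv2.minEnclosingCircle((W[q][:,:2]*1000).astype(np.float32)),np.median(Z[q]))
for n in('wrist','top','scene'): ang(n)
to([.5345,.0463,.07])
E
python3 ang.py
```

```text
time_s: 10.38
tcp_pos: [0.5338, 0.045, 0.1966]
eef_rot: [179.9, 0.1, -6.3]
contact_force: [0.3, -0.5, 0.4]
gripper_width: 0.0801
gripper_force: 0.0
time_s: 11.13
tcp_pos: [0.5341, 0.0461, 0.197]
eef_rot: [-180.0, 0.1, 35.2]
contact_force: [-0.0, -0.1, -0.5]
gripper_width: 0.0795
gripper_force: 0.0
wrist nut 39 [0.5167 0.0523 0.1052] ang 161.3
wrist flange 47 [0.5623 0.0419 0.0611] ang -9.1
wrist nuttop ((534.5407104492188, 45.9881706237793), 22.972410202026367) 0.10496737166988893
scene nut 3 [0.5161 0.0535 0.1044] ang 158.6
scene nuttop ((535.6353759765625, 46.92256546020508), 23.940582275390625) 0.10462531496769789
shift [ 0.0002 -0.      0.1275] yaw [-1.7999e+02  5.0000e-02  3.5260e+01] j [ 25.9   8.8 -19.2  -0.  -62.   99.4] t 11.2833
```

Measured: nut mark at 161°, adapter line at −9°, so the nut is unscrewed by about 170° (2.97 rad). The top at 0.1045 m agrees with that (0.1015 + 0.0028). Now I descend and grip.

To row units: 0.1245 m is 12.45, 0.122 m is 12.2.

```bash
echo '[0, 0, 1.2, 0, 0, 0, 0, 0, 2.8, 0, 0, 0, 0, 0, 4.5, 0, 0, 0, 0, 0, 6.2, 0, 0, 0, 0, 0, 8, 0, 0, 0, 0, 0, 9.5, 0, 0, 0, 0, 0, 10.8, 0, 0, 0, 0, 0, 11.7, 0, 0, 0, 0, 0, 12.2, 0, 0, 0, 0, 0, 12.45, 0, 0, 0, 0, 0, 12.45, 0, 0, 0, 0, 0, 12.45, 0, 0, 0]' | python3 -m pendant && echo '[0, 0, 0, 0, 0, 0, 0, 0, 0, 0, 0, 0, 0, 0, 0, 0, 0, 0, 0, 0, 0, 0, 0, 0, 0, 0, 0, 0, 0, 0, 0, 0, 0, 0, 0, 0, 0, 0, 0, 0, 0, 0]' | python3 -m pendant 0.03 30; python3 -c "
from h import *
to([.5345,.0463,.0725]);print(r.get_state()['moment'])"
```

```text
time_s: 12.28
tcp_pos: [0.5351, 0.0464, 0.074]
eef_rot: [180.0, -0.0, 35.3]
contact_force: [1.3, -0.2, -0.0]
gripper_width: 0.0798
gripper_force: 0.0
time_s: 12.87
tcp_pos: [0.5346, 0.0465, 0.0736]
eef_rot: [-180.0, -0.0, 35.3]
contact_force: [-1.5, 1.7, 2.2]
gripper_width: 0.0434
gripper_force: 30.0
shift [-0.0002  0.0001  0.0011] yaw [-1.7998e+02 -1.0000e-02  3.5320e+01] j [ 25.9  16.4 -28.   -0.  -45.6  99.4] t 12.8667
[0.38800115 0.71109443 0.01477176]
```

To row units: 0.0012 m is 0.12, 0.0011 m is 0.11, 70 degrees is 14.

```bash
echo '[0, 0, 0.01, 0, 0, 1, 0, 0, 0.02, 0, 0, 2.2, 0, 0, 0.03, 0, 0, 3.4, 0, 0, 0.04, 0, 0, 4.6, 0, 0, 0.05, 0, 0, 5.8, 0, 0, 0.06, 0, 0, 7, 0, 0, 0.07, 0, 0, 8.2, 0, 0, 0.08, 0, 0, 9.4, 0, 0, 0.09, 0, 0, 10.6, 0, 0, 0.1, 0, 0, 11.8, 0, 0, 0.11, 0, 0, 13, 0, 0, 0.12, 0, 0, 14]' | python3 -m pendant; python3 -c "
from h import *
print(r.get_state()['moment'])"; python3 ang.py
```

```text
time_s: 13.87
tcp_pos: [0.5346, 0.0467, 0.0724]
eef_rot: [-180.0, 0.0, -35.0]
contact_force: [-2.1, 2.6, 2.6]
gripper_width: 0.0434
gripper_force: 30.0
[0.95303656 0.88808597 0.06253387]
wrist nut 147 [0.5342 0.0648 0.1039] ang 90.8
wrist flange 190 [0.5626 0.0417 0.0612] ang -9.3
wrist nuttop ((539.5482177734375, 42.79035949707031), 28.354883193969727) 0.10352153300031781
scene flange 4 [0.5638 0.0423 0.0612] ang -7.7
scene nuttop ((538.1439819335938, 43.94597244262695), 28.02140998840332) 0.10381968007928588
shift [0.0001 0.0003 0.0023] yaw [-1.7998e+02  2.0000e-02 -3.4550e+01] j [ 25.9  16.5 -28.   -0.  -45.5  29.6] t 14.0167
```

The nut turns with the fingers by exactly 70°, leaving about 100°.

```bash
echo '[0, 0, 0.01, 0, 0, 1.2, 0, 0, 0.02, 0, 0, 2.6, 0, 0, 0.03, 0, 0, 4, 0, 0, 0.04, 0, 0, 5.4, 0, 0, 0.05, 0, 0, 6.8, 0, 0, 0.07, 0, 0, 8.2, 0, 0, 0.08, 0, 0, 9.6, 0, 0, 0.09, 0, 0, 11, 0, 0, 0.1, 0, 0, 12.4, 0, 0, 0.11, 0, 0, 13.8, 0, 0, 0.12, 0, 0, 15, 0, 0, 0.13, 0, 0, 16]' | python3 -m pendant; python3 -c "
from h import *
print(r.get_state()['moment'])";echo '[0, 0, 0, 0, 0, 0.2, 0, 0, 0.01, 0, 0, 0.6, 0, 0, 0.01, 0, 0, 1, 0, 0, 0.01, 0, 0, 1.4, 0, 0, 0.02, 0, 0, 1.8, 0, 0, 0.02, 0, 0, 2.2, 0, 0, 0.02, 0, 0, 2.6, 0, 0, 0.02, 0, 0, 2.6]' | python3 -m pendant;python3 -c "
from h import *
print(r.get_state()['moment'])"; python3 ang.py
```

```text
time_s: 15.02
tcp_pos: [0.5347, 0.0467, 0.071]
eef_rot: [180.0, 0.0, -114.8]
contact_force: [-2.4, 3.7, 2.7]
gripper_width: 0.0436
gripper_force: 30.0
[1.51609107 0.9297352  0.06765497]
time_s: 15.68
tcp_pos: [0.5348, 0.0467, 0.0709]
eef_rot: [180.0, 0.0, -127.5]
contact_force: [-2.2, 5.2, 2.2]
gripper_width: 0.0436
gripper_force: 30.0
[ 1.69161512  0.88832703 -0.0483781 ]
wrist nut 147 [0.5531 0.0456 0.1024] ang -2.2
wrist nuttop ((530.689453125, 41.23879623413086), 28.346210479736328) 0.10216586589498605
shift [0.0005 0.     0.0009] yaw [ 1.800e+02  4.000e-02 -1.274e+02] j [ 25.9  16.6 -28.1  -0.  -45.2 -63.3] t 15.8333
```

About 7° left, so I creep to the stop while watching the moment.

```bash
M='from h import *
s=r.get_state();print(s["moment"].round(3),s["eef_rot"][2].round(2))'
echo '[0, 0, 0, 0, 0, 0.4, 0, 0, 0.01, 0, 0, 0.8, 0, 0, 0.01, 0, 0, 0.8]' | python3 -m pendant|tail -3;python3 -c "$M"
echo '[0, 0, 0, 0, 0, 0.4, 0, 0, 0, 0, 0, 0.4]' | python3 -m pendant|tail -3;python3 -c "$M"
echo '[0, 0, 0, 0, 0, 0.4, 0, 0, 0, 0, 0, 0.4]' | python3 -m pendant|tail -3;python3 -c "$M"; python3 ang.py
```

```text
contact_force: [-2.5, 4.7, 2.5]
gripper_width: 0.0431
gripper_force: 30.0
[1.702 0.838 0.016] -131.51
contact_force: [-2.7, 4.4, 2.2]
gripper_width: 0.0433
gripper_force: 30.0
[1.736 0.867 0.022] -133.51
contact_force: [-2.5, 4.7, 2.1]
gripper_width: 0.0435
gripper_force: 30.0
[1.841 0.827 0.123] -135.51
wrist nut 146 [0.5529 0.0431 0.1023] ang -9.7
wrist nuttop ((530.1241455078125, 41.993778228759766), 28.38420295715332) 0.10204023146647283
shift [ 0.0005 -0.0001  0.0007] yaw [ 1.7999e+02  4.0000e-02 -1.3540e+02] j [ 25.9  16.6 -28.1  -0.  -45.2 -71.3] t 16.5667
```

```bash
M='from h import *
s=r.get_state();print(s["moment"].round(3),s["eef_rot"][2].round(2))'
echo '[0, 0, 0, 0, 0, 0.4, 0, 0, 0, 0, 0, 0.4]' | python3 -m pendant|tail -3;python3 -c "$M"; python3 ang.py|head -1
echo '[0, 0, 0, 0, 0, 0.4, 0, 0, 0, 0, 0, 0.4]' | python3 -m pendant|tail -3;python3 -c "$M"; python3 ang.py|head -1
```

```text
contact_force: [-2.6, 5.6, 2.0]
gripper_width: 0.0432
gripper_force: 30.0
[1.649 1.044 0.875] -137.43
wrist nut 144 [0.5528 0.0431 0.1023] ang -9.9
contact_force: [-4.5, 2.2, 4.2]
gripper_width: 0.0436
gripper_force: 30.0
[0.953 1.65  0.886] -139.45
wrist nut 140 [0.5528 0.0431 0.1023] ang -10.0
```

Bottomed out: the moment jumped from 0.1 to 0.88 N m and the mark stayed at −10° while the fingers slipped. Now I back off so that the mark reaches +80°.

```bash
M='from h import *
s=r.get_state();print(s["moment"].round(3),s["eef_rot"][2].round(2))'
echo '[0, 0, -0.01, 0, 0, -1, 0, 0, -0.02, 0, 0, -2.4, 0, 0, -0.03, 0, 0, -3.8, 0, 0, -0.04, 0, 0, -5.2, 0, 0, -0.05, 0, 0, -6.6, 0, 0, -0.07, 0, 0, -8, 0, 0, -0.08, 0, 0, -9.4, 0, 0, -0.09, 0, 0, -10.8, 0, 0, -0.1, 0, 0, -12.2, 0, 0, -0.12, 0, 0, -13.6, 0, 0, -0.13, 0, 0, -15, 0, 0, -0.14, 0, 0, -16]' | python3 -m pendant|tail -3;python3 -c "$M"
echo '[0, 0, -0.01, 0, 0, -0.8, 0, 0, -0.01, 0, 0, -1.6, 0, 0, -0.01, 0, 0, -2, 0, 0, -0.01, 0, 0, -2, 0, 0, -0.01, 0, 0, -2]' | python3 -m pendant;python3 -c "$M"; python3 ang.py; python3 -c "
from h import *
cap('wrist','w4.png')"
```

```text
contact_force: [0.4, 0.4, 0.7]
gripper_width: 0.0434
gripper_force: 30.0
[ 0.047 -0.006 -0.109] -59.09
time_s: 18.62
tcp_pos: [0.5352, 0.0461, 0.0723]
eef_rot: [-180.0, -0.0, -49.6]
contact_force: [1.5, -1.1, -0.1]
gripper_width: 0.0435
gripper_force: 30.0
[-0.351 -0.35   0.064] -49.61
wrist nut 146 [0.5381 0.0644 0.1038] ang 78.7
wrist flange 196 [0.5626 0.0417 0.0611] ang -9.4
wrist nuttop ((538.4916381835938, 41.65270233154297), 28.16701316833496) 0.10338787306477684
scene flange 3 [0.5644 0.042  0.0613] ang -8.2
scene nuttop ((538.2695922851562, 42.03517532348633), 28.557695388793945) 0.10375339115003501
shift [-0.0006  0.0004  0.0023] yaw [-1.7998e+02 -4.0000e-02 -4.9670e+01] j [ 25.9  16.5 -28.    0.  -45.4  14.4] t 18.7667
```

View pics/w4.png

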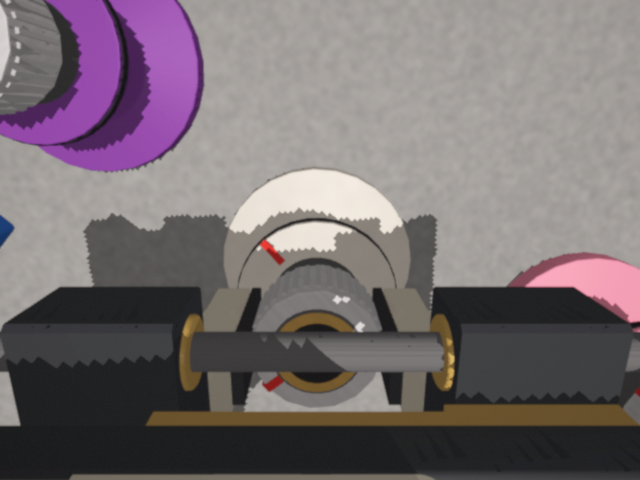

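The wrist view shows the nut still gripped, its mark at (273,383) and the adapter line at (272,252). It is about 88.7° backed off, so I trim by a last 1.3°.

To row units: -1.3 degrees is -0.26.

```bash
echo '[0, 0, 0, 0, 0, -0.14, 0, 0, 0, 0, 0, -0.26, 0, 0, 0, 0, 0, -0.26, 0, 0, 0, 0, 0, -0.26, 0, 0, 0, 0, 0, -0.26, 0, 0, 0, 0, 0, -0.26]' | python3 -m pendant; python3 ang.py; python3 -c "
from h import *
c=cap('top','t5.png')"
```

```text
time_s: 19.32
tcp_pos: [0.5351, 0.0462, 0.0723]
eef_rot: [-180.0, -0.0, -48.4]
contact_force: [4.4, -4.2, -0.1]
gripper_width: 0.0433
gripper_force: 30.0
wrist nut 142 [0.5378 0.0645 0.1038] ang 79.7
wrist flange 197 [0.5626 0.0417 0.0611] ang -9.3
wrist nuttop ((538.414794921875, 41.847434997558594), 28.200618743896484) 0.10341831254940874
scene flange 3 [0.5631 0.0429 0.0599] ang -6.8
scene nuttop ((538.1257934570312, 41.701297760009766), 28.152624130249023) 0.10365886232096999
shift [-0.0005  0.0004  0.0023] yaw [-1.7998e+02 -3.0000e-02 -4.8350e+01] j [ 25.9  16.5 -28.    0.  -45.4  15.8] t 19.4667
```

View pics/t5.png

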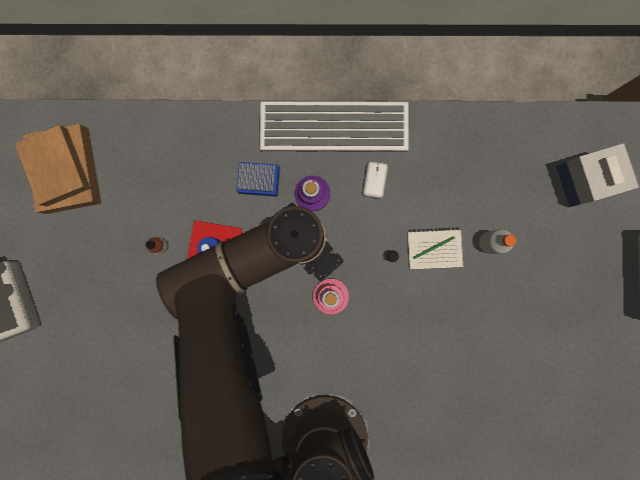

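The top view shows everything in its place, with the cover on the mat at (208,243). The nut is gripped at about 89.7° backed off.

```bash
python3 -c "
from plant import r
print(r.close_job())"
```

```text
the job is handed in; nothing more can be done
None
```

I set the cover upright on the red mat, screwed the nut down to its stop and backed it off about 90° (camera reading 89.7°), then handed the job in still gripping it, at about 19.5 s of the 66 s allowed; the hand-in gave no verdict.

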